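# Sweep the spent caps into the scrap pan

## Robot

A 6-joint arm with a two-finger parallel gripper is mounted at the origin on the work surface. World frame = base frame: x ahead of the robot, y to its left, z up, the work surface at z = 0. Lengths are in m, angles in rad, forces in N, time in s.
With the tool pointing down it reaches from about 0.325 to 0.75 m from the base axis. Payload 7.6 kg.
Tool frame: the origin (TCP) lies midway between the tips of the shut fingers; the grasp point (between the pads) lies 19 mm behind it; z points along the fingers, y is the line along which they close (so a half turn about z gives the same grasp; the last joint's range is limited). The gripper opens to 85 mm and grips with 20 to 120 N. Pads are 22 mm wide; open, the fingers measure 114 mm over their backs; the gripper's body (76 mm by 85 mm) begins 54 mm behind the grasp point. The pads swing forward as they close: fully open they stand 13 mm farther back than shut.
Start: joints at [1.197, 0.052, 1.401, -0, 1.689, -0.07], TCP at [0.157, 0.501, 0.231] pointing down, gripper open.
Joint ranges: [-2.9, 2.9], [-0.91, 2.17], [0.12, 2.37], [-1.06, 4.2], [0.26, 2.73], [-2.93, 2.93]. Speed limits (rad/s): [2.57, 2.57, 3.01, 3.14, 3.14, 3.14].

## Interface

Orientations are given as [roll, pitch, yaw] about the fixed x, y, z axes, in that order (R = Rz(yaw) Ry(pitch) Rx(roll)).
In Python, from bench import env gives the robot as it stands. The module is installed in compiled form; this text tells all that it offers.
- The arm moves only by the tool play_rows, never from a script. Its arguments are lists of equal length, an entry for each row: "delta_pos": the shift along the tool's x, y, z in cm, a list of three; "delta_rot": the turn, a rotation vector about the tool's x, y, z in degrees, a list of three; "grip": the gripper command: -1 is fully open, 1 is shut, values between are in proportion. In form: {"delta_pos": [[tx, ty, tz], ...], "delta_rot": [[wx, wy, wz], ...], "grip": [grip, ...]}. A call has 1 to 20 rows; each row shifts and turns the commanded pose from where the row before left it, along the tool's axes as they then stand; what a row does not reach is not made up. A row lasts 1/8 s, in which the tool goes at most 62.5 mm and 10.7 degrees, less where a joint would pass 70% of its speed; a pose out of reach is approached as far as the arm can. A call is refused whole if a number of a shift passes 6.25 or a number of a turn 10.7, either way. A call with a gripper value outside its range is refused whole. The fingers move at their own pace and stop on an object; the grip force is fixed at half the most. Time passes only in rows, so rows that do not move let the fingers close. It gives the time, the measured TCP pose, the force, the opening and the grip force at its end, in the units of the state.
- env.read_state(): the state, without advancing time (a new reading comes with each control period).
- env.camera(name): name is "scene" or "top" or "wrist"; returns the picture (400x640x3 uint8, blue, green, red); there is no depth.
- env.camera_params(name): a dict with "K" (3x3 intrinsics, pixels), "rvec" (rotation vector, rad) and "tvec" (3), from world to camera coordinates, as OpenCV has them; the wrist camera has in their place "mount" (4x4, takes a point from camera to tool coordinates, whose origin is the TCP and whose axes are the flange's). Camera axes: x right, y down, z forward; pixel columns grow to the right and rows downward; lengths in m; the calibration is good to about 2 mm. The wrist camera is an equidistant fisheye: a pixel r from the principal point sees the ray r / f radians off the axis. A picture is of the moment at which its call begins: read the wrist's pose just before it. camera_params takes no time and is no camera call.
- env.hand_in(): hands the job in; it is judged then, once.
Trained networks look in the newest picture that a camera, given by its name, has taken for a name from the list of things; names that differ only in an ending like _2 or _b are one class to them, and where a whole thing is asked for, a point or a joint stands for the part that bears it (a point fixed in the world has none). Each returns a list of dicts, best first, with "p" (0 to 1); they miss things now and then, are a little off and sometimes report something else, mostly with a low value. They report only what shows in the picture. A call takes as long as a camera call.
- env.recognise(camera, query): "point" ([column, row] in pixels, amid what is visible of it).
- env.outline_of(camera, query): "mask" (400x640 bool, what is visible of it) and "point" ([column, row] in pixels, amid what is visible of it).
The state is a dict: "time": time; "joint_pos": joint angles; "dq": joint speeds; "joint_efforts": joint torques, N m; "tcp_pos": TCP position; "tcp_rot": TCP orientation; "contact_force": force on the tool from outside, world axes, zero at the start; "torque": the same for the moment, N m; "grip_width": finger opening in m; "grip_force": force on a finger pad.
Only numpy, scipy, OpenCV 4.12 (cv2) and the standard library are available. Lean on these libraries where they do the work, as an engineer would, in place of code of your own. Each camera call takes 0.05 s, during which the arm holds its last target. There are 200 camera calls.

## Task

Clear the three yellow screw caps off the bench: with the fingertips, sweep each one along the bench and through the open mouth of the blue scrap pan until the whole cap lies inside the pan. Keep the caps sliding, never lifting or flicking them, and leave the vial, flasks, beaker, bowl, dropper bottle and spoon where they stand.

Things in the scene. Friction and masses are not known exactly. Their poses are not given: they have to be found in the camera images.
- pan: Blue dustpan fixed to the bench, 240 (x) x 130 (y) mm outside; origin at its underside's centre, z up. Walls 4 mm thick, 30 mm high on its -x, +x, +y sides; -y side is the open mouth, 232 mm wide, facing world -y within 0.2 rad. Floor 2 mm thick; ramp from bench level at y = -65 mm up to the floor at y = -45 mm. Handle 30 mm wide, 24 mm high runs 89 mm out from the +y wall.
- cap_a: Loose yellow plastic screw cap, a flat solid disc 36 mm in diameter, 14 mm high, about 15 g, lying flat on the bench; origin at the centre of its underside.
- cap_b: Loose yellow plastic screw cap, a flat solid disc 36 mm in diameter, 14 mm high, about 15 g, lying flat on the bench; origin at the centre of its underside.
- cap_c: Loose yellow plastic screw cap, a flat solid disc 36 mm in diameter, 14 mm high, about 15 g, lying flat on the bench; origin at the centre of its underside.
- vial: Small clear glass vial with white lid, 33 mm diameter, 48 mm high, standing loose among the caps; origin at the centre of its underside. To be left alone.
- flask_big: Amber glass volumetric flask, bulb 80 mm wide, slim neck, 224 mm tall, standing loose; origin at the centre of its underside. To be left alone.
- flask_small: Amber glass volumetric flask, bulb 68 mm wide, slim neck, 194 mm tall, standing loose; origin at the centre of its underside. To be left alone.
- beaker: Silver metal beaker, 84 mm rim diameter, 95 mm high, standing loose; origin at the centre of its underside. To be left alone.
- dish: White ceramic bowl, 68 mm rim diameter, 32 mm high, standing loose; origin at the centre of its underside. To be left alone.
- dropper: Small amber bottle with red cap, 40 mm diameter, 85 mm high, standing loose; origin at the centre of its underside. To be left alone.
- spoon: Steel spoon 170 mm long lying loose on the bench along its own x axis, under 30 mm high, origin near the middle of its length. To be left alone.

How it is judged:
By the outcome, as a careful person would: the job done as asked, in the order asked, and still so for the second after the job is handed in, with the robot touching nothing.
It also fails if it takes over 72 s, if anything falls off the work surface, if the arm or the gripper's body presses on something with over 40 N, if the wrist force passes 120 N, or if a joint passes its speed limit or range.

## Working session

There is one attempt and no reset: what is moved stays moved. The work goes in short steps, Python scripts to look and compute and a tool call to move; the robot and the scene stay as the last step left them, time stands still between calls to the robot, and variables do not carry over. Pictures are saved under pics/ and viewed, at most 10 in all, crops included, and the job is handed in when it is done.

Besides the shell and the picture viewer there is one more tool, called after "Call:" as a command line: name --argument value ..., lists and objects as JSON in quotes. play_rows: Moves the arm, as the interface text tells. Its arguments: {"type":"object","properties":{"delta_pos":{"type":"array"},"delta_rot":{"type":"array"},"grip":{"type":"array"}},"required":["delta_pos","delta_rot","grip"]}

```bash
mkdir -p pics; cat > h.py <<'E'
import numpy as np,cv2
from bench import env
from scipy.spatial.transform import Rotation as R
def back(cam,uv,z):
    P=env.camera_params(cam);K=np.array(P['K']);Rm=cv2.Rodrigues(np.array(P['rvec'],float))[0];t=np.array(P['tvec'],float).ravel()
    d=Rm.T@np.linalg.inv(K)@np.array([uv[0],uv[1],1.]);o=-Rm.T@t
    return (o+d*(z-o[2])/d[2])
E
python3 - <<'E'
from h import *
for c in ['top','scene']:
    cv2.imwrite(f'pics/{c}0.png',env.camera(c))
    P=env.camera_params(c);print(c,-cv2.Rodrigues(np.array(P['rvec'],float))[0].T@np.array(P['tvec']).ravel())
    for q,h in [('cap_a',.014),('vial',.048),('pan',.0),('flask_big',.0),('flask_small',0),('beaker',.095),('dish',.032),('dropper',.085),('spoon',.005)]:
        for r in env.outline_of(c,q)[:4]:
            print(q,round(r['p'],2),np.round(r['point']),back(c,r['point'],h/2).round(3)[:2],r['mask'].sum())
s=env.read_state();print(s['tcp_pos'],s['tcp_rot'],s['time'])
E
```

```text
top [ 0.48461803 -0.08891006  0.94380677]
cap_a 0.76 [315. 170.] [ 0.666 -0.064] 193
cap_a 0.51 [338. 207.] [ 0.579 -0.116] 188
cap_a 0.46 [326. 238.] [ 0.509 -0.086] 206
vial 0.61 [349. 264.] [ 0.449 -0.139] 186
pan 0.89 [154. 239.] [0.51 0.31] 7106
pan 0.72 [422. 144.] [ 0.724 -0.315] 937
flask_big 0.96 [493. 190.] [ 0.613 -0.473] 1399
flask_small 0.69 [423. 144.] [ 0.726 -0.318] 989
flask_small 0.47 [327. 236.] [ 0.513 -0.089] 206
beaker 0.94 [476. 251.] [ 0.474 -0.411] 1561
dish 0.77 [351. 124.] [ 0.772 -0.15 ] 625
dropper 0.9 [197. 130.] [0.755 0.203] 400
spoon 0.72 [268. 147.] [0.724 0.046] 725
spoon 0.38 [326. 238.] [ 0.508 -0.088] 201
scene [1.34876693 0.15996763 0.62942271]
cap_a 0.62 [322. 232.] [ 0.669 -0.061] 166
cap_a 0.58 [329. 193.] [ 0.511 -0.098] 112
cap_a 0.44 [316. 206.] [ 0.581 -0.11 ] 146
vial 0.47 [324. 170.] [ 0.436 -0.139] 250
pan 0.87 [486. 235.] [0.528 0.308] 4582
pan 0.69 [188. 164.] [ 0.52 -0.54] 1243
flask_big 0.75 [189. 168.] [ 0.534 -0.525] 1197
flask_small 0.72 [235. 150.] [ 0.392 -0.452] 1001
flask_small 0.65 [222. 205.] [ 0.659 -0.342] 1079
flask_small 0.36 [486. 233.] [0.521 0.309] 4716
dish 0.75 [269. 243.] [ 0.758 -0.156] 583
dropper 0.72 [436. 287.] [0.779 0.21 ] 638
dropper 0.29 [323. 171.] [ 0.468 -0.132] 207
spoon 0.89 [353. 271.] [0.761 0.042] 631
[0.15703002 0.5009845  0.23131143] [3.14149511e+00 1.86060113e-05 2.83783578e+00] 1.0
```

View pics/top0.png

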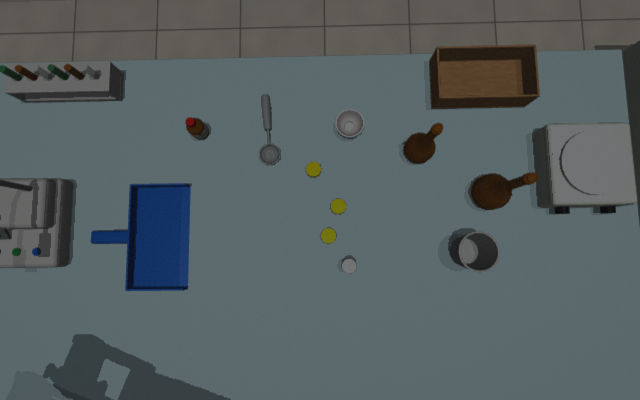

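View pics/scene0.png

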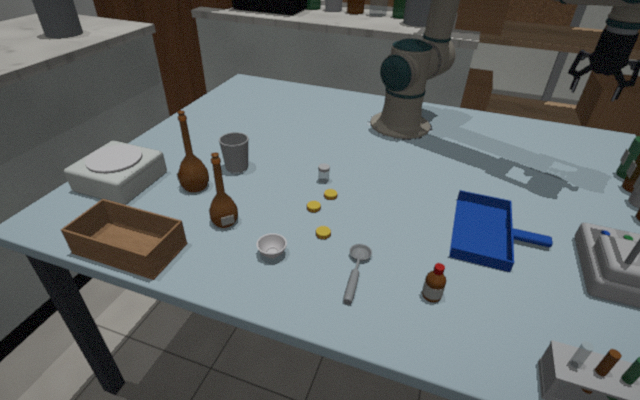

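The top view shows the caps at (314,170), (338,207) and (328,236), the vial at (349,265) and the spoon head at (269,155). The pan mouth is its right edge, at column 190, rows 185–290. The scene view agrees. Next I measure the pan's rim and refine the cap positions.

```bash
cat >> h.py <<'E'
def go(x,y,z,yaw):
    "tool-frame cm/deg offset from the current pose to the target, tool pointing down"
    s=env.read_state();r=R.from_euler('xyz',s['tcp_rot']);t=R.from_euler('xyz',[np.pi,0,np.radians(yaw)])
    d=np.array([x,y,z])-s['tcp_pos']
    print('in now-frame cm',(r.inv().apply(d)*100).round(2),'in target frame',(t.inv().apply(d)*100).round(2),'rot deg',np.degrees((r.inv()*t).as_rotvec()).round(1))
E
python3 - <<'E'
from h import *
im=env.camera('top')
m=env.outline_of('top','pan')[0]['mask'].astype(np.uint8)
m=cv2.morphologyEx(m,cv2.MORPH_OPEN,np.ones((25,25),np.uint8))
for c in cv2.boxPoints(cv2.minAreaRect(cv2.findContours(m,0,1)[0][0])): print('pan',c,back('top',c,.03)[:2].round(3),back('top',c,0)[:2].round(3))
for r in env.outline_of('top','cap_a')[:3]:
    p=np.argwhere(r['mask']).mean(0)[::-1];print('cap',p,back('top',p,.012)[:2].round(3))
r=env.outline_of('top','spoon')[0]['mask'];p=np.argwhere(r)
for q in (p[p[:,0].argmax()],p[p[:,1].argmin()],p[p[:,1].argmax()]):print('spoon',back('top',q[::-1],.005).round(3))
go(.683,-.103,.10,114)
E
```

```text
pan [126. 183.] [0.638 0.368] [0.643 0.383]
pan [188. 183.] [0.636 0.225] [0.641 0.236]
pan [188. 290.] [0.396 0.219] [0.393 0.229]
pan [126. 290.] [0.398 0.357] [0.395 0.372]
cap [327.86574074 234.9537037 ] [ 0.515 -0.092]
cap [312.98969072 168.63917526] [ 0.668 -0.059]
cap [338.21818182 205.55909091] [ 0.581 -0.116]
spoon [0.682 0.049 0.005]
spoon [0.716 0.07  0.005]
spoon [0.715 0.018 0.005]
in now-frame cm [-68.26 -41.9   13.13] in target frame [-76.57  23.48  13.13] rot deg [ 0.  -0.  48.6]
```

```bash
python3 - <<'E'
from h import *
go(.687,-.100,.10,114.8)
E
```

```text
in now-frame cm [-68.55 -41.49  13.13] in target frame [-76.79  22.9   13.13] rot deg [ 0.  -0.  47.8]
```

Call:
play_rows --delta_pos '[[0,0,0],[0,0,0],[0,0,0],[0,0,0],[0,0,0],[-5.12,1.53,0.8],[-5.12,1.53,0.8],[-5.12,1.53,0.8],[-5.12,1.53,0.8],[-5.12,1.53,0.8],[-5.12,1.53,0.8],[-5.12,1.53,0.8],[-5.12,1.53,0.8],[-5.12,1.53,0.8],[-5.12,1.53,0.8],[-5.12,1.53,0.8],[-5.12,1.53,0.8],[-5.12,1.53,0.8],[-5.12,1.53,0.8],[-5.12,1.53,0.8]]' --delta_rot '[[0,0,9.56],[0,0,9.56],[0,0,9.56],[0,0,9.56],[0,0,9.56],[0,0,0],[0,0,0],[0,0,0],[0,0,0],[0,0,0],[0,0,0],[0,0,0],[0,0,0],[0,0,0],[0,0,0],[0,0,0],[0,0,0],[0,0,0],[0,0,0],[0,0,0]]' --grip '[0.43,0.43,0.43,0.43,0.43,0.43,0.43,0.43,0.43,0.43,0.43,0.43,0.43,0.43,0.43,0.43,0.43,0.43,0.43,0.43]'

```text
time: 3.7
tcp_pos: [0.6885, -0.1014, 0.111]
tcp_rot: [3.141, -0.0, 2.003]
contact_force: [0.1, 1.2, 0.6]
grip_width: 0.0244
grip_force: 0.0
```

```bash
python3 - <<'E'
from h import *
s=env.read_state();print(s['tcp_pos'],s['tcp_rot'],s['grip_width'],s['time'],s['contact_force'])
go(.687,-.100,.004,114.8)
im=env.camera('wrist');cv2.imwrite('pics/w0.png',im)
E
```

```text
[ 0.68846391 -0.10136675  0.11095588] [ 3.14135083e+00 -7.63090486e-05  2.00349266e+00] 0.02440590284948329 3.7 [0.09132418 1.22664493 0.61882739]
in now-frame cm [ 0.18 -0.08 10.7 ] in target frame [ 0.19 -0.08 10.7 ] rot deg [ 0. -0. -0.]
```

View pics/w0.png

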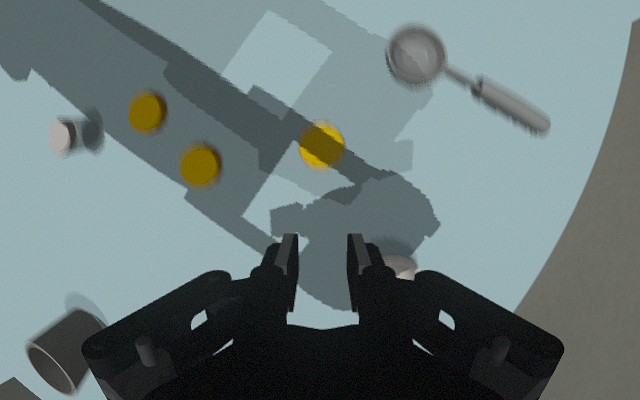

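Call:
play_rows --delta_pos '[[0,0,3],[0,0,3],[0,0,3],[0,0,1.2],[0,0,0.4],[0.5,0,0],[0.5,0,0],[0.5,0,0],[0.5,0,0],[1,0,0],[1.5,0,0],[2,0,0],[2,0,0]]' --delta_rot '[[0,0,0],[0,0,0],[0,0,0],[0,0,0],[0,0,0],[0,0,0],[0,0,0],[0,0,0],[0,0,0],[0,0,0],[0,0,0],[0,0,0],[0,0,0]]' --grip '[0.43,0.43,0.43,0.43,0.43,0.43,0.43,0.43,0.43,0.43,0.43,0.43,0.43]'

```text
time: 5.38
tcp_pos: [0.6511, -0.0212, 0.0053]
tcp_rot: [3.142, -0.0, 2.004]
contact_force: [0.5, -1.4, 0.5]
grip_width: 0.0244
grip_force: 0.2
```

```bash
python3 - <<'E'
from h import *
go(.51,.283,.005,114.8)
im=env.camera('wrist');cv2.imwrite('pics/w1.png',im)
E
```

```text
in now-frame cm [33.53 -0.04  0.04] in target frame [ 3.353e+01 -5.000e-02  3.000e-02] rot deg [ 0. -0.  0.]
```

View pics/w1.png

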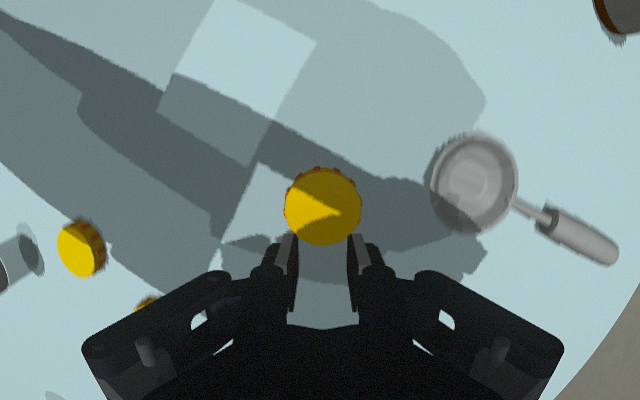

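The cap at (322,205) sits centred between the fingertips, and the spoon is clear at (475,180).

Call:
play_rows --delta_pos '[[2.2,0,0],[2.2,0,0],[2.2,0,0],[2.2,0,0],[2.2,0,0],[2.2,0,0],[2.2,0,0],[2.2,0,0],[2.2,0,0],[2.2,0,0],[2.2,0,0],[2.2,0,0],[2.2,0,0],[2.2,0,0],[1.5,0,0],[0.8,0,0],[0.4,0,0],[0,0,0]]' --delta_rot '[[0,0,0],[0,0,0],[0,0,0],[0,0,0],[0,0,0],[0,0,0],[0,0,0],[0,0,0],[0,0,0],[0,0,0],[0,0,0],[0,0,0],[0,0,0],[0,0,0],[0,0,0],[0,0,0],[0,0,0],[0,0,0]]' --grip '[0.43,0.43,0.43,0.43,0.43,0.43,0.43,0.43,0.43,0.43,0.43,0.43,0.43,0.43,0.43,0.43,0.43,0.43]'

```text
time: 7.68
tcp_pos: [0.5114, 0.2812, 0.0053]
tcp_rot: [-3.142, -0.0, 2.003]
contact_force: [0.9, 0.0, 0.3]
grip_width: 0.0246
grip_force: 0.0
```

```bash
python3 - <<'E'
from h import *
im=env.camera('wrist');cv2.imwrite('pics/w2.png',im)
# cap C: (.515,-.092)->(.44,.30) ; cap B (.581,-.116)->(.585,.30)
for a,b in [((.515,-.092),(.44,.30)),((.581,-.116),(.585,.30))]:
    d=np.subtract(b,a);L=np.hypot(*d);u=d/L;yaw=np.degrees(np.arctan2(d[1],d[0]))
    s=np.array(a)-.045*u;print(s,yaw,L+.0206);go(s[0],s[1],.07,yaw)
E
```

```text
[ 0.52345631 -0.13619831] 100.83130564611415 0.41971026045442633
in now-frame cm [-38.39 -16.39  -6.47] in target frame [-41.2   -6.66  -6.47] rot deg [-0.   0.  13.9]
[ 0.58056733 -0.16099792] 89.44909602078144 0.43661923032475314
in now-frame cm [-43.03 -12.24  -6.47] in target frame [-44.13   7.34  -6.47] rot deg [-0.   0.  25.3]
```

View pics/w2.png

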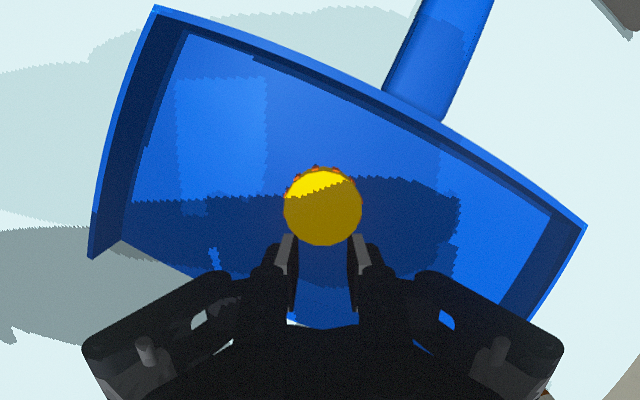

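Cap 1 lies well inside the pan, at (322,205), past the mouth. Next is the middle cap, B.

Call:
play_rows --delta_pos '[[-0.7,0,0],[-0.8,0,0],[0,0,-3],[0,0,-3.5],[0,0,-3.5],[-4.75,0.74,0],[-4.75,0.74,0],[-4.75,0.74,0],[-4.75,0.74,0],[-4.75,0.74,0],[-4.75,0.74,0],[-4.75,0.74,0],[-4.75,0.74,0],[-4.75,0.74,0],[0,0,0]]' --delta_rot '[[0,0,0],[0,0,0],[0,0,8.43],[0,0,8.43],[0,0,8.43],[0,0,0],[0,0,0],[0,0,0],[0,0,0],[0,0,0],[0,0,0],[0,0,0],[0,0,0],[0,0,0],[0,0,0]]' --grip '[0.43,0.43,0.43,0.43,0.43,0.43,0.43,0.43,0.43,0.43,0.43,0.43,0.43,0.43,0.43]'

```text
time: 9.6
tcp_pos: [0.5801, -0.1643, 0.1051]
tcp_rot: [-3.142, 0.001, 1.557]
contact_force: [-0.0, 0.0, 0.2]
grip_width: 0.0245
grip_force: 0.0
```

```bash
cat >> h.py <<'E'
def wrist(q,z):
    "world points of q in a fresh wrist picture, on the plane z"
    s=env.read_state();env.camera('wrist');P=env.camera_params('wrist');K=np.array(P['K']);M=np.array(P['mount'])
    r=R.from_euler('xyz',s['tcp_rot'])
    for o in env.recognise('wrist',q):
        v=(np.array(o['point'])-K[:2,2])/K[0,0];th=np.hypot(*v);d=np.r_[v/th*np.sin(th),np.cos(th)]
        D=r.apply(M[:3,:3]@d);O=r.apply(M[:3,3])+s['tcp_pos'];p=O+D*(z-O[2])/D[2]
        print(q,round(o['p'],2),np.round(o['point']),p.round(3))
E
python3 - <<'E'
from h import *
wrist('cap_a',.012);wrist('vial',.03)
go(.5806,-.161,.005,89.4)
E
```

```text
cap_a 0.65 [235. 112.] [ 0.514 -0.092  0.012]
cap_a 0.57 [321. 141.] [ 0.58  -0.117  0.012]
vial 0.88 [152. 176.] [ 0.445 -0.134  0.03 ]
in now-frame cm [-0.13  0.03 10.02] in target frame [-0.12  0.03 10.02] rot deg [-0.  -0.   0.1]
```

Call:
play_rows --delta_pos '[[0,0,3],[0,0,3],[0,0,3],[0,0,0.7],[0,0,0.3],[0.5,0,0],[0.5,0,0],[0.6,0,0],[0.6,0,0],[1,0,0],[1.5,0,0]]' --delta_rot '[[0,0,0],[0,0,0],[0,0,0],[0,0,0],[0,0,0],[0,0,0],[0,0,0],[0,0,0],[0,0,0],[0,0,0],[0,0,0]]' --grip '[0.43,0.43,0.43,0.43,0.43,0.43,0.43,0.43,0.43,0.43,0.43]'

```text
time: 11.18
tcp_pos: [0.5809, -0.1127, 0.0053]
tcp_rot: [3.141, -0.0, 1.562]
contact_force: [0.3, -1.0, 0.6]
grip_width: 0.0242
grip_force: 0.2
```

Call:
play_rows --delta_pos '[[2,0,0],[2.2,0,0],[2.2,0,0],[2.2,0,0],[2.2,0,0],[2.2,0,0],[2.2,0,0],[2.2,0,0],[2.2,0,0],[2.2,0,0],[2.2,0,0],[2.2,0,0],[2.2,0,0],[2.2,0,0],[2.2,0,0],[2.2,0,0],[1.5,0,0],[0.9,0,0],[0.5,0,0],[0,0,0]]' --delta_rot '[[0,0,0],[0,0,0],[0,0,0],[0,0,0],[0,0,0],[0,0,0],[0,0,0],[0,0,0],[0,0,0],[0,0,0],[0,0,0],[0,0,0],[0,0,0],[0,0,0],[0,0,0],[0,0,0],[0,0,0],[0,0,0],[0,0,0],[0,0,0]]' --grip '[0.43,0.43,0.43,0.43,0.43,0.43,0.43,0.43,0.43,0.43,0.43,0.43,0.43,0.43,0.43,0.43,0.43,0.43,0.43,0.43]'

```text
time: 13.68
tcp_pos: [0.5842, 0.2656, 0.0052]
tcp_rot: [-3.142, -0.0, 1.562]
contact_force: [-0.1, -0.5, -0.1]
grip_width: 0.0245
grip_force: 0.0
```

```bash
python3 - <<'E'
from h import *
wrist('cap_a',.014)
go(.527,-.137,.105,101)
E
```

```text
cap_a 0.91 [318. 207.] [0.583 0.291 0.014]
cap_a 0.62 [158. 178.] [0.505 0.306 0.014]
cap_a 0.46 [593. 334.] [0.806 0.178 0.014]
in now-frame cm [-40.27  -5.36  -9.97] in target frame [-38.38 -13.29  -9.97] rot deg [ -0.    0.  -11.5]
```

Call:
play_rows --delta_pos '[[-0.7,0,0],[-0.8,0,0],[0,0,-3],[0,0,-3.5],[0,0,-3.5],[-4.62,-1.62,0],[-4.62,-1.62,0],[-4.62,-1.62,0],[-4.62,-1.62,0],[-4.62,-1.62,0],[-4.62,-1.62,0],[-4.62,-1.62,0],[-4.62,-1.62,0],[0,0,0]]' --delta_rot '[[0,0,0],[0,0,0],[0,0,-3.83],[0,0,-3.83],[0,0,-3.83],[0,0,0],[0,0,0],[0,0,0],[0,0,0],[0,0,0],[0,0,0],[0,0,0],[0,0,0],[0,0,0]]' --grip '[0.43,0.43,0.43,0.43,0.43,0.43,0.43,0.43,0.43,0.43,0.43,0.43,0.43,0.43]'

```text
time: 15.52
tcp_pos: [0.5264, -0.1402, 0.1054]
tcp_rot: [3.142, 0.0, 1.758]
contact_force: [0.1, 0.7, -0.3]
grip_width: 0.0244
grip_force: 0.0
```

```bash
python3 - <<'E'
from h import *
wrist('cap_a',.012);wrist('vial',.04)
go(.527,-.137,.005,101)
cv2.imwrite('pics/w3.png',env.camera('wrist'))
E
```

```text
cap_a 0.58 [316. 139.] [ 0.512 -0.093  0.012]
vial 0.56 [214. 186.] [ 0.447 -0.133  0.04 ]
in now-frame cm [-0.09 -0.05 10.03] in target frame [-0.08 -0.05 10.03] rot deg [ 0. -0.  0.]
```

View pics/w3.png

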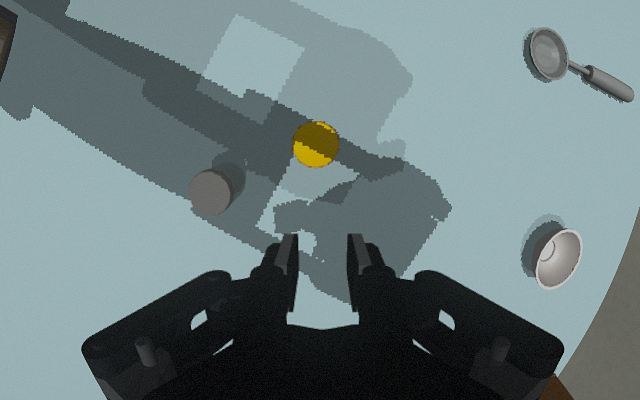

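The cap at (316,144) is about 5 mm left of centre. The vial at (212,190) lies to the side of the fingers' lane, so the sweep is clear.

Call:
play_rows --delta_pos '[[0,0,3],[0,0,3],[0,0,3],[0,0,0.7],[0,0,0.3],[0.5,0,0],[0.5,0,0],[0.6,0,0],[0.6,0,0],[0.6,0,0],[1,0,0],[1.5,0,0]]' --delta_rot '[[0,0,0],[0,0,0],[0,0,0],[0,0,0],[0,0,0],[0,0,0],[0,0,0],[0,0,0],[0,0,0],[0,0,0],[0,0,0],[0,0,0]]' --grip '[0.43,0.43,0.43,0.43,0.43,0.43,0.43,0.43,0.43,0.43,0.43,0.43]'

```text
time: 17.27
tcp_pos: [0.517, -0.0842, 0.0053]
tcp_rot: [3.142, -0.0, 1.762]
contact_force: [0.3, -0.8, 0.2]
grip_width: 0.0242
grip_force: 0.1
```

```bash
python3 - <<'E'
from h import *
wrist('cap_a',.014);wrist('vial',.04)
go(.445,.277,.005,100.7)
E
```

```text
cap_a 0.88 [320. 206.] [ 0.511 -0.059  0.014]
vial 0.69 [192. 314.] [ 0.462 -0.112  0.04 ]
in now-frame cm [ 3.686e+01 -1.600e-01  3.000e-02] in target frame [ 3.686e+01 -3.800e-01  3.000e-02] rot deg [0.  0.  0.3]
```

Call:
play_rows --delta_pos '[[2,0,0],[2.2,0,0],[2.2,0,0],[2.2,0,0],[2.2,0,0],[2.2,0,0],[2.2,0,0],[2.2,0,0],[2.2,0,0],[2.2,0,0],[2.2,0,0],[2.2,0,0],[2.2,0,0],[2.2,0,0],[2.2,0,0],[1.9,0,0],[1.2,0,0],[0.6,0,0],[0.4,0,0],[0,0,0]]' --delta_rot '[[0,0,0],[0,0,0],[0,0,0],[0,0,0],[0,0,0],[0,0,0],[0,0,0],[0,0,0],[0,0,0],[0,0,0],[0,0,0],[0,0,0],[0,0,0],[0,0,0],[0,0,0],[0,0,0],[0,0,0],[0,0,0],[0,0,0],[0,0,0]]' --grip '[0.43,0.43,0.43,0.43,0.43,0.43,0.43,0.43,0.43,0.43,0.43,0.43,0.43,0.43,0.43,0.43,0.43,0.43,0.43,0.43]'

```text
time: 19.98
tcp_pos: [0.4469, 0.2772, 0.0053]
tcp_rot: [3.142, -0.0, 1.763]
contact_force: [-0.1, -0.6, -0.2]
grip_width: 0.0243
grip_force: 0.0
```

Call:
play_rows --delta_pos '[[-0.7,0,0],[-0.8,0,0],[0,0,-3],[0,0,-4],[0,0,-4],[-4,0,-2],[-4,0,-2],[-4,0,0],[-4,0,0],[0,0,0]]' --delta_rot '[[0,0,0],[0,0,0],[0,0,0],[0,0,0],[0,0,0],[0,0,0],[0,0,0],[0,0,0],[0,0,0],[0,0,0]]' --grip '[0.43,0.43,0.43,0.43,0.43,0.43,0.43,0.43,0.43,0.43]'

```text
time: 21.22
tcp_pos: [0.4805, 0.1029, 0.1553]
tcp_rot: [3.141, 0.0, 1.758]
contact_force: [-0.3, 1.0, 0.0]
grip_width: 0.0243
grip_force: 0.0
```

```bash
python3 - <<'E'
from h import *
im=env.camera('top');cv2.imwrite('pics/top1.png',im)
for q,z in [('cap_a',.014),('vial',.024),('spoon',.005),('dish',.016)]:
    for r in env.recognise('top',q)[:3]:print(q,round(r['p'],2),np.round(r['point']),back('top',r['point'],z).round(3))
E
```

```text
cap_a 0.76 [160. 206.] [0.585 0.293 0.014]
cap_a 0.57 [152. 204.] [0.59  0.312 0.014]
vial 0.58 [349. 264.] [ 0.449 -0.139  0.024]
spoon 0.79 [268. 146.] [0.726 0.047 0.005]
dish 0.71 [352. 124.] [ 0.771 -0.152  0.016]
```

View pics/top1.png

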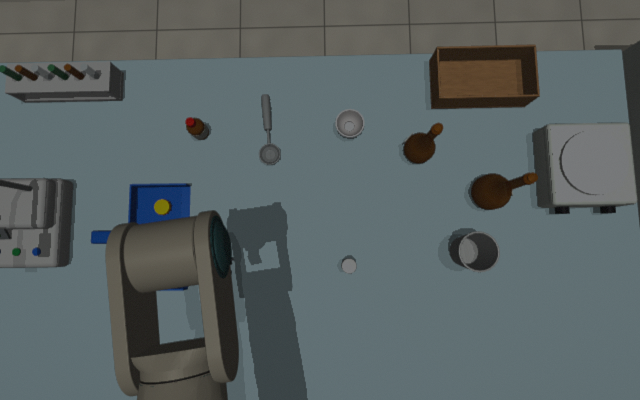

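The vial at (349,264), the spoon and the dish have not moved, but the arm hides two of the caps. I'll check those in the wrist camera.

```bash
python3 - <<'E'
from h import *
cv2.imwrite('pics/w4.png',env.camera('wrist'));wrist('cap_a',.014)
E
```

```text
cap_a 0.88 [458.  32.] [0.579 0.286 0.014]
cap_a 0.8 [385.   2.] [0.503 0.293 0.014]
```

View pics/w4.png

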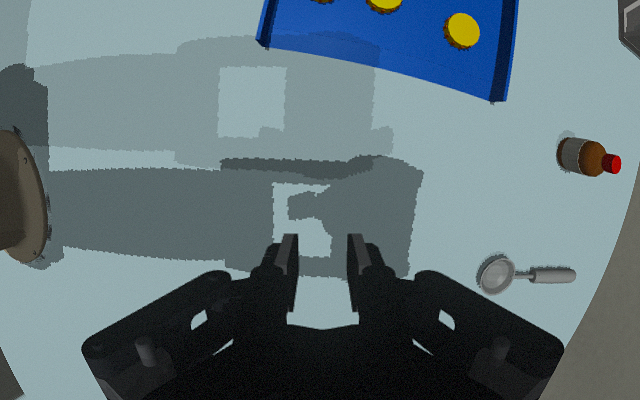

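The wrist view shows all three caps inside the pan, at (460,30), (384,3) and (320,0), well past the mouth edge. The robot touches nothing.

```bash
python3 -c "
from bench import env
print(env.hand_in())"
```

```text
the job is handed in; nothing more can be done
None
```

I swept all three caps into the pan and handed the job in at about 21 s; in the final pictures all three lie inside the mouth, and the vial, spoon and other loose items show no sign of having moved.

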